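Set and lock the roll gap of a bench edge roller

TASK

With a fingertip, roll the knurled adjuster wheel of the yellow bench roller (top of the wheel away from the robot closes the gap) until the carriage's black pointer stands within the width of the red gauge mark, then press the red lock plunger fully down with a fingertip and draw clear. Move the carriage only by rolling the wheel: do not push the carriage or the red mark. Nothing is to be gripped or lifted, and the tools and things lying around stay where they are.

Things in the scene. Friction and masses are not known exactly. Their poses are not given: they have to be found in the camera images.
- roller: Yellow bench edge roller, fixed to the table; base plate 170 (x) x 380 (y) x 14 mm. Origin on the table, under the middle; x points away from the robot, y along the lead screw: adjuster wheel at y -120 mm, carriage, fixed roll at +112, end bearing with lock plunger at +168; z up. Turned up to 0.35 rad. Heights: wheel 102 mm, rolls 92, plunger 92.
- wheel_top (a point): Top of the knurled steel wheel's rim: fixed point of the roller, 102 mm above the table. A flat fingertip pressed on it with 5 to 15 N and drawn level along the roller's +x turns the wheel with it, about 1/40 rad per mm; the 20 mm before and behind this point are usable, so it takes several strokes.
- wheel_axle (a point): Centre of the wheel, 40 mm under wheel_top. The wheel is 80 mm across and 35 mm wide, its axle level along the roller's y; 36 fine ridges cross its rim, one painted white. Yellow cheeks, 72 mm long (x) and 88 mm tall, stand close to both faces and leave only the top of the rim open to a finger.
- adjuster (a joint): Turn of the adjuster wheel, rad: 0 at the start, grows as its top rolls along the roller's +x (away from the robot), range -0.3 to 5.5. Each rad moves the carriage 6 mm along the roller's +y, closing the gap between the rolls (40 mm at the start). Light friction (0.08 N m): it stays where it is left. Rolling back opens the gap.
- pointer (a point): Tip of the carriage's black pointer, a 3 mm wide bar along the roller's x over the white scale bar, 51 mm above the table. It moves with the carriage along the roller's y, starting at y = 22 mm.
- gauge_mark (a point): Red gauge mark on the white scale bar: a red block 6 mm wide (along the roller's y), 19 mm long, top 52 mm above the table; this point is mid-width at its end next to the pointer. It starts 15 to 27 mm from the pointer in the roller's +y. The gap is right when both have the same y in the roller's frame, within 3 mm. It slides if pushed: leave it.
- lock_top (a point): Centre of the top of the red lock plunger, a round cap 32 mm wide and 8 mm thick, on the roller's end bearing; 92 mm above the table when up. It is pressed straight down against about 4 N of friction, and stays down.
- lock (a joint): Travel of the lock plunger, m: 0 up, 0.012 fully down; counts as down beyond 0.010.
- carriage: Aluminium carriage block 90 x 50 x 30 mm on the guide rods, its centre 29 mm above the table, with a steel roll 44 mm wide that stands up to 84 mm (axle end 92 mm); must not be pushed by hand.
- mallet: Bystander: hammer lying flat near the front of the roller; loose, leave it in place.
- spanner: Bystander: steel open-ended spanner lying flat on the table in front of the roller; loose, leave it in place.
- screwdriver: Bystander: screwdriver lying on the table beyond the roller; loose, leave it in place.
- mug: Bystander: blue mug, 80 mm wide, 90 mm tall; loose, leave it in place.
- rivet_jar: Bystander: small round jar, 52 mm wide, 70 mm tall; loose, leave it in place.
- spinner: Bystander: aluminium propeller spinner cone, 66 mm wide, 62 mm tall; loose, leave it in place.
- orange_box: Bystander: orange plastic box 70 x 60 x 50 mm; loose, leave it in place.

How it is judged:
By the outcome, as a careful person would: the job done as asked, in the order asked, and still so for the second after the job is handed in, with the robot touching nothing.
It also fails if it takes over 58 s, if anything falls off the work surface, if the arm or the gripper's body presses on something with over 40 N, if the wrist force passes 120 N, or if a joint passes its speed limit or range.

ROBOT

A 6-joint arm with a two-finger parallel gripper is mounted at the origin on the work surface. World frame = base frame: x ahead of the robot, y to its left, z up, the work surface at z = 0. Lengths are in m, angles in rad, forces in N, time in s.
With the tool pointing down it reaches from about 0.35 to 0.775 m from the base axis. Payload 5.5 kg.
Tool frame: the origin (TCP) lies midway between the tips of the shut fingers; the grasp point (between the pads) lies 19 mm behind it (env.tcp_to_grasp is the distance from the TCP to the grasp point, in m); z points along the fingers, y is the direction in which the jaws open and shut (so a half turn about z gives the same grasp; the last joint's range is limited). The gripper opens to 85 mm and grips with 20 to 120 N. Pads are 22 mm wide; open, the fingers measure 114 mm over their backs; the gripper's body (76 mm by 85 mm) begins 54 mm behind the grasp point. The pads swing forward as they close: fully open they stand 13 mm farther back than shut.
Start: joints at [1.201, 0.313, 0.046, 1.304, 0, 1.431], TCP at [0.131, 0.56, 0.231] pointing down, gripper open.
Joint ranges: [-2.76, 2.76], [-0.86, 1.69], [-1.03, 1.26], [-2.2, 2.34], [-1.47, 1.5], [-3.14, 3.14]. Speed limits (rad/s): [2.57, 2.57, 3.14, 3.14, 3.14, 3.14].

INTERFACE

Orientations are given as a unit quaternion [w, x, y, z].
In Python, from workcell import get_state, viewer, hand_in, finder, env gives the robot as it stands.
- The arm moves only by the tool arm_command, never from a script. Its argument "motion" is a list of rows, each an object of numbers: "x", "y", "z": the shift along the tool's x, y, z in mm; "rx", "ry", "rz": the turn, a rotation vector about the tool's x, y, z in degrees; "hand": the closure, from -1 (fully open) to 1 (shut). A call has 1 to 10 rows; each row is the pose to reach, as a shift and turn from the pose commanded when the call began, along the tool's axes at that moment; what a row does not reach only later rows make up. A row lasts 1/8 s, in which the tool goes at most 62.5 mm and 10.7 degrees, less where a joint would pass 70% of its speed; a pose out of reach is approached as far as the arm can. A call with a gripper value outside its range is refused whole. The fingers move at their own pace and stop on an object; "force" is the grip in N (left out, the last holds). Time passes only in rows, so rows that repeat a pose let the fingers close. It gives the time, the measured TCP pose, the force and the opening at its end, in the units of the state.
- get_state(): the state, without advancing time (a new reading comes with each control period).
- viewer.read_camera(name): name is "scene" or "top" or "wrist"; returns a dict with "image" (480x640x3 uint8, red, green, blue), "z_map" (480x640 float32, m along the optical axis (not along the pixel's ray), 0 where there is no reading), "intrinsics" (3x3 intrinsics, pixels), "rvec" (rotation vector, rad) and "tvec" (3), from world to camera coordinates, as OpenCV has them. Camera axes: x right, y down, z forward; pixel columns grow to the right and rows downward; lengths in m; the calibration is good to about 2 mm. The wrist camera is an equidistant fisheye: a pixel r from the principal point sees the ray r / f radians off the axis. A picture is of the moment at which its call begins.
- hand_in(): hands the job in, once; it reports no verdict.
Trained networks look in a picture, given as the dict that the camera call returned (one of the last four; its "shot" number tells which), for a name from the list of things; names that differ only in an ending like _2 or _b are one class to them, and where a whole thing is asked for, a point or a joint stands for the part that bears it (a point fixed in the world has none). Each returns a list of dicts, best first, with "score" (0 to 1); they miss things now and then, are a little off and sometimes report something else, mostly with a low value. They report only what shows in the picture. A call takes as long as a camera call.
- finder.find_in(picture, query): "at" ([column, row] in pixels, amid what is visible of it).
- finder.masks_of(picture, query): "region" (480x640 bool, what is visible of it) and "at" ([column, row] in pixels, amid what is visible of it).
The state is a dict: "clock": time; "joint_pos": joint angles; "qvel": joint speeds; "tau": joint torques, N m; "tcp_pos": TCP position; "orientation": TCP orientation; "wrist_force": force on the tool from outside, world axes, zero at the start; "ft_torque": the same for the moment, N m; "finger_gap": finger opening in m.
Only numpy, scipy, OpenCV 4.12 (cv2) and the standard library are available. Lean on these libraries where they do the work, as an engineer would, in place of code of your own. Each camera call takes 0.05 s, during which the arm holds its last target.

## Working session

There is one attempt and no reset: what is moved stays moved. The work goes in short steps, Python scripts to look and compute and a tool call to move; the robot and the scene stay as the last step left them, time stands still between calls to the robot, and variables do not carry over. Pictures are saved under pics/ and viewed, and the job is handed in when it is done.

Besides the shell and the picture viewer there is one more tool, called after "Request:" as a command line: name --argument value ..., lists and objects as JSON in quotes. arm_command: Moves the arm, as the interface text tells. Its arguments: {"type":"object","properties":{"motion":{"type":"array","items":{"type":"object","properties":{"x":{"type":"number"},"y":{"type":"number"},"z":{"type":"number"},"rx":{"type":"number"},"ry":{"type":"number"},"rz":{"type":"number"},"hand":{"type":"number"}}}},"force":{"type":"number"}},"required":["motion"]}

```bash
mkdir -p pics; ls; cat > h.py <<'E'
import numpy as np, cv2
from workcell import get_state, viewer, hand_in, finder, env
def save(p,n): cv2.imwrite('pics/'+n, cv2.cvtColor(p['image'],cv2.COLOR_RGB2BGR))
def RT(p): return cv2.Rodrigues(np.array(p['rvec'],float))[0], np.array(p['tvec'],float).ravel()
def ray(p,u,v):
    K=p['intrinsics'];R,t=RT(p); d=np.array([(u-K[0][2])/K[0][0],(v-K[1][2])/K[1][1],1.]); return -R.T@t, R.T@d
def at_z(p,u,v,z):
    c,d=ray(p,u,v); return c+d*(z-c[2])/d[2]
def deproj(p,u,v):
    z=p['z_map'][int(round(v)),int(round(u))]; c,d=ray(p,u,v); return c+d*z
def proj(p,X):
    K=np.array(p['intrinsics']);R,t=RT(p); q=R@np.array(X)+t; return (K@q)[:2]/q[2]
E
python3 - <<'E'
from h import *
s=get_state(); print(s)
for n in ['scene','top']:
    p=viewer.read_camera(n); save(p,n+'0.png'); print(n,p['intrinsics'],RT(p))
    for q in ['roller','wheel_top','pointer','gauge_mark','lock_top','carriage']:
        r=finder.find_in(p,q)[:2]
        for k in r: print(q,k['score'],k['at'],deproj(p,*k['at']))
E
```

```text
pics
{'clock': 0.0, 'joint_pos': array([1.20140709e+00, 3.14005028e-01, 4.49790405e-02, 1.30359942e+00,
       9.22483212e-06, 1.43121617e+00]), 'qvel': array([-0.00018266,  0.00074231,  0.00063206,  0.00121587,  0.00037735,
       -0.00021783]), 'tau': array([-4.98604113e-04, -4.80626392e+01,  2.98534083e+01,  1.93573436e-02,
       -1.61963853e-04,  5.07568046e-06]), 'tcp_pos': array([0.13078965, 0.55940361, 0.23040626]), 'orientation': array([-2.34696696e-04,  1.14651813e-01,  9.93405318e-01, -8.83925826e-04]), 'wrist_force': array([ 0.49444702, -0.05830868,  0.78527158]), 'ft_torque': array([ 0.0518238 ,  0.02493643, -0.00511523]), 'finger_gap': 0.08558306524650672}
scene [[446.73415108   0.         325.80481428]
 [  0.         446.73415108 238.01115384]
 [  0.           0.           1.        ]] (array([[-6.53680600e-01,  7.56770525e-01, -2.13279271e-04],
       [ 6.39245639e-01,  5.52014477e-01, -5.35392408e-01],
       [-4.05051460e-01, -3.50111969e-01, -8.44603412e-01]]), array([ 0.37401111, -0.29349641,  1.36559083]))
roller 0.58 [332.7, 294.1] [0.63526171 0.07583094 0.04340
[... 402 characters left out ...]
0674463]
 [  0.           0.           1.        ]] (array([[ 0.0108746 , -0.99993561, -0.0032418 ],
       [-0.98709079, -0.01021672, -0.1598355 ],
       [ 0.15979209,  0.0049381 , -0.98713834]]), array([-0.01554269,  0.53087512,  1.40490385]))
roller 0.72 [310.1, 222.1] [0.59300116 0.04388074 0.04285895]
wheel_top 0.66 [309.6, 221.4] [0.59499777 0.04546157 0.0441727 ]
pointer 0.71 [306.2, 218.0] [0.59690644 0.0543515  0.08650753]
gauge_mark 0.35 [336.0, 272.0] [ 0.43684697 -0.04070074  0.01140105]
lock_top 0.52 [259.8, 206.1] [0.63267791 0.19940484 0.0893493 ]
lock_top 0.24 [348.4, 227.2] [ 0.56720608 -0.07637044  0.09650952]
carriage 0.69 [305.5, 223.2] [0.58341382 0.05700686 0.07171968]
```

View pics/scene0.png

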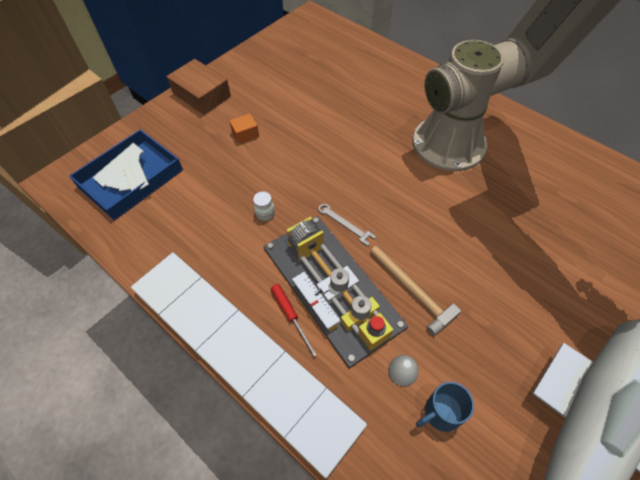

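View pics/top0.png

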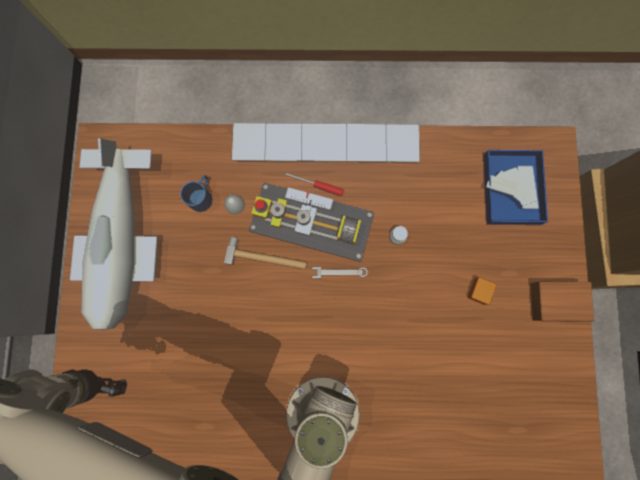

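```bash
python3 - <<'E'
from h import *
for n,b in [('top',(230,180,380,290)),('scene',(220,190,420,360))]:
    im=cv2.imread(f'pics/{n}0.png')[b[1]:b[3],b[0]:b[2]]
    f=800/im.shape[1]; f=min(f,600/im.shape[0]); cv2.imwrite(f'pics/{n}0c.png',cv2.resize(im,None,fx=f,fy=f,interpolation=cv2.INTER_CUBIC))
    print(f)
E
```

```text
5.333333333333333
3.5294117647058822
```

View pics/top0c.png

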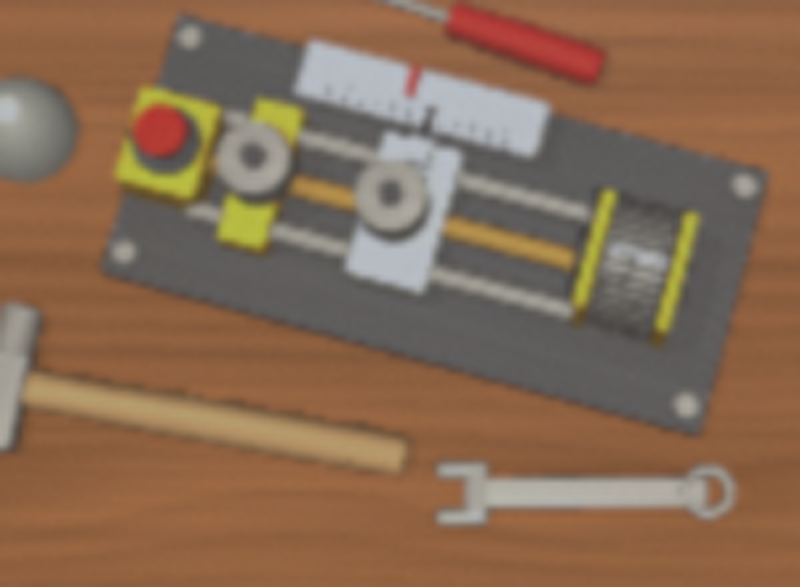

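View pics/scene0c.png

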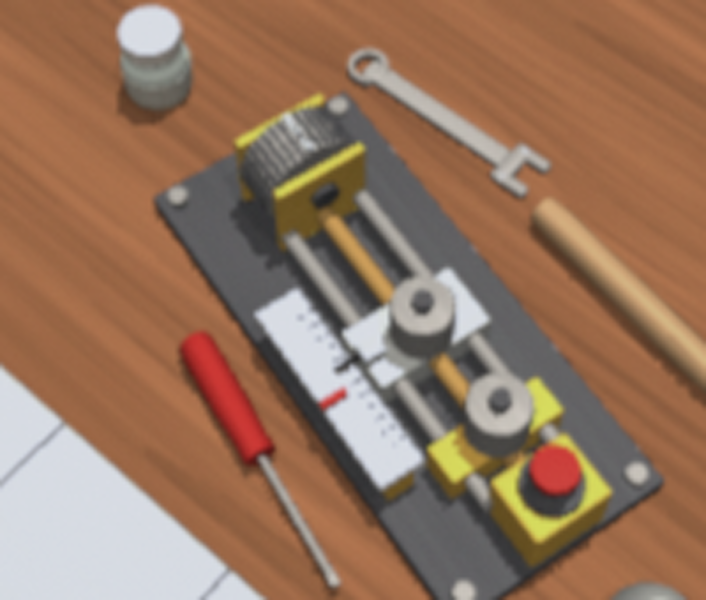

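The crops show the wheel at top-view pixel (350,229), the white-painted ridge near its top, the pointer at about (310,202), the red mark at (307,195), the plunger at (260,205), and the base plate corners. Next I'll fit the roller pose from these.

```bash
python3 - <<'E'
from h import *
from scipy.optimize import least_squares
P={}
for n in ['top','scene']: P[n]=viewer.read_camera(n)
T=lambda c:(np.array(c)/5.3333+[230,180]); S=lambda c:(np.array(c)/3.5294+[220,190])
# roller x away(+), y left : top image up=+x, left=+y
obs=[('top',T((180,13)),(.085,.19,.014)),('top',T((769,172)),(.085,-.19,.014)),('top',T((697,436)),(-.085,-.19,.014)),('top',T((102,271)),(-.085,.19,.014)),
('top',T((160,131)),(0,.168,.092)),
('scene',S((157,203)),(.085,-.19,.014)),('scene',S((347,96)),(-.085,-.19,.014)),('scene',S((662,482)),(-.085,.19,.014)),('scene',S((555,470)),(0,.168,.092))]
def W(q,X):
    c,s=np.cos(q[2]),np.sin(q[2]); return np.array([q[0]+c*X[0]-s*X[1],q[1]+s*X[0]+c*X[1],X[2]])
def f(q): return np.concatenate([proj(P[n],W(q,X))-u for n,u,X in obs])
r=least_squares(f,[.6,.06,0.]); q=r.x
print(q, f(q).reshape(-1,2).round(1))
np.save('q.npy',q)
for nm,X in dict(wheel=(0,-.12,.102),lock=(0,.168,.092)).items(): print(nm,W(q,X))
def inv(w):
    c,s=np.cos(q[2]),np.sin(q[2]); d=w[:2]-q[:2]; return c*d[0]+s*d[1],-s*d[0]+c*d[1]
print('pointer top',inv(at_z(P['top'],*T((428,122)),.051)),'mark',inv(at_z(P['top'],*T((413,82)),.052)))
print('pointer sc',inv(at_z(P['scene'],*S((347,362)),.051)),'mark',inv(at_z(P['scene'],*S((333,400)),.052)))
E
```

```text
[ 0.60202899  0.04429926 -0.25948904] [[-1.6 -0.5]
 [-0.9 -0.4]
 [-0.7 -0.2]
 [-2.  -0.2]
 [-2.5 -2.6]
 [-2.  -3.2]
 [-1.  -3.2]
 [ 0.7 -2.2]
 [-0.6  0.9]]
wheel [ 0.57123858 -0.07168328  0.102     ]
lock [0.64513556 0.20667482 0.092     ]
pointer top (np.float64(0.05041862532562637), np.float64(0.013179056355233452)) mark (np.float64(0.07157289497935371), np.float64(0.028516921492994084))
pointer sc (np.float64(0.051542674038795436), np.float64(0.019816418796152663)) mark (np.float64(0.07437482421154137), np.float64(0.03761807533814833))
```

```bash
python3 - <<'E'
from h import *
from scipy.optimize import least_squares
P={}
for n in ['top','scene']: P[n]=viewer.read_camera(n)
s=get_state()
for n in P:
    p=P[n]
    # table plane check
    for uv in [(400,320),(200,330),(450,200),(300,240)] if n=='top' else [(450,250),(350,170),(250,280),(330,400)]:
        print(n,uv,deproj(p,*uv).round(4))
T=lambda c:(np.array(c)/5.3333+[230,180]); S=lambda c:(np.array(c)/3.5294+[220,190])
obs=[('top',T((180,13)),(.085,.19,.014)),('top',T((769,172)),(.085,-.19,.014)),('top',T((697,436)),(-.085,-.19,.014)),('top',T((102,271)),(-.085,.19,.014)),
('top',T((160,131)),(0,.168,.092)),
('scene',S((157,203)),(.085,-.19,.014)),('scene',S((347,96)),(-.085,-.19,.014)),('scene',S((662,482)),(-.085,.19,.014)),('scene',S((555,470)),(0,.168,.092))]
def W(q,X):
    c,s=np.cos(q[2]),np.sin(q[2]); return np.array([q[0]+c*X[0]-s*X[1],q[1]+s*X[0]+c*X[1],X[2]])
for nn in ['top','scene']:
    f=lambda q:np.concatenate([proj(P[n],W(q,X))-u for n,u,X in obs if n==nn])
    r=least_squares(f,[.6,.06,0.]); q=r.x
    print(nn,q, f(q).reshape(-1,2).round(1).tolist())
    for nm,X in dict(wheel=(0,-.12,.102),lock=(0,.168,.092)).items(): print(nm,W(q,X), proj(P[nn],W(q,X)))
    p=P[nn]
    m=finder.masks_of(p,'lock_top')
    if m:
        v,u=np.nonzero(m[0]['region']); print('mask',len(u),u.mean(),v.mean(), at_z(p,u.mean(),v.mean(),.09))
E
```

```text
top (400, 320) [ 0.287  -0.2457 -0.0004]
top (200, 330) [0.249  0.3881 0.0049]
top (450, 200) [ 0.6818 -0.4178 -0.0018]
top (300, 240) [0.5406 0.0774 0.0063]
scene (450, 250) [ 0.3237  0.212  -0.0013]
scene (350, 170) [ 0.2823 -0.1568 -0.0011]
scene (250, 280) [ 0.7228 -0.1213 -0.0071]
scene (330, 400) [0.8191 0.2248 0.0344]
top [ 0.59956887  0.0391802  -0.25670165] [[-0.2, 0.4], [0.6, 0.1], [1.0, 0.4], [-0.5, 0.7], [-1.0, -1.7]]
wheel [ 0.56910187 -0.07688772  0.102     ] [348.64951881 226.25170139]
lock [0.64222267 0.20167528 0.092     ] [259.05005868 202.90188454]
scene [ 0.60433624  0.04820002 -0.25825998] [[-1.6, -1.7], [-0.6, -1.9], [1.6, -0.5], [0.3, 2.7]]
wheel [ 0.5736884  -0.06782028  0.102     ] [303.96732397 230.16110802]
lock [0.64724321 0.21062844 0.092     ] [377.56460542 325.88890767]
mask 175 376.62857142857143 322.92 [0.6424652  0.20472082 0.09      ]
```

Request:
arm_command --motion '[{"x":-286,"y":-195,"z":-100,"hand":1},{"x":-286,"y":-195,"z":-100,"hand":1},{"x":-286,"y":-195,"z":-100,"hand":1},{"x":-286,"y":-195,"z":-100,"hand":1},{"x":-286,"y":-195,"z":-100,"hand":1},{"x":-286,"y":-195,"z":-100,"hand":1},{"x":-573,"y":-390,"z":-100,"hand":1},{"x":-573,"y":-390,"z":-100,"hand":1},{"x":-573,"y":-390,"z":-100,"hand":1},{"x":-573,"y":-390,"z":-100,"hand":1}]'

```text
invalid input at $.motion[0]: expected keys x, y, z, rx, ry, rz, hand
```

Request:
arm_command --motion '[{"x":-286,"y":-195,"z":-100,"rx":0,"ry":0,"rz":0,"hand":1},{"x":-286,"y":-195,"z":-100,"rx":0,"ry":0,"rz":0,"hand":1},{"x":-286,"y":-195,"z":-100,"rx":0,"ry":0,"rz":0,"hand":1},{"x":-286,"y":-195,"z":-100,"rx":0,"ry":0,"rz":0,"hand":1},{"x":-286,"y":-195,"z":-100,"rx":0,"ry":0,"rz":0,"hand":1},{"x":-286,"y":-195,"z":-100,"rx":0,"ry":0,"rz":0,"hand":1},{"x":-573,"y":-390,"z":-100,"rx":0,"ry":0,"rz":0,"hand":1},{"x":-573,"y":-390,"z":-100,"rx":0,"ry":0,"rz":0,"hand":1},{"x":-573,"y":-390,"z":-100,"rx":0,"ry":0,"rz":0,"hand":1},{"x":-573,"y":-390,"z":-100,"rx":0,"ry":0,"rz":0,"hand":1}]'

```text
clock: 2.25
tcp_pos: [0.5356, 0.1193, 0.3316]
orientation: [0.0, 0.115, 0.993, 0.0]
wrist_force: [1.0, 0.7, -0.4]
finger_gap: 0.0003
```

```bash
python3 - <<'E'
from h import *
p=viewer.read_camera('wrist'); save(p,'w1.png'); print(p['intrinsics'],RT(p)); R,t=RT(p); print(-R.T@t)
s=get_state(); print(s['clock'],s['tcp_pos'],s['orientation'],s['wrist_force'])
E
```

```text
[[371.64829954   0.         315.5215785 ]
 [  0.         371.64829954 238.08071931]
 [  0.           0.           1.        ]] (array([[ 2.27685967e-01,  9.73734368e-01,  6.94239111e-04],
       [ 9.35596324e-01, -2.18965711e-01,  2.76972086e-01],
       [ 2.69849254e-01, -6.24131296e-02, -9.60877714e-01]]), array([-0.23723238, -0.53814054,  0.33741392]))
[0.4664459  0.13422605 0.47342812]
2.3 [0.54051125 0.11367544 0.3300046 ] [ 0.00157734  0.11754478  0.99306496 -0.00164862] [ 5.30102966 -2.69649503 -0.55962708]
```

View pics/w1.png

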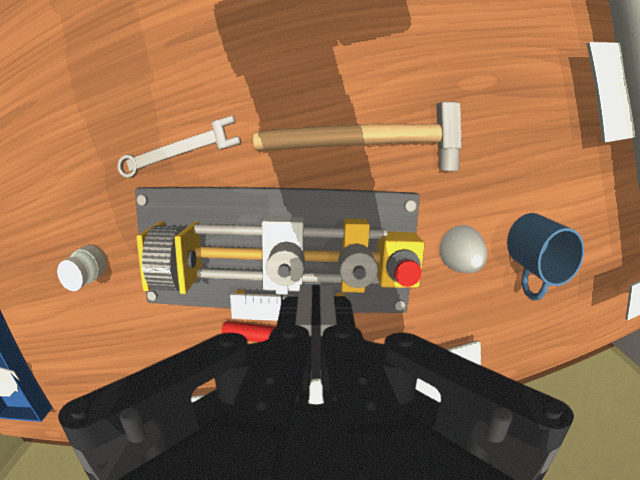

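The wrist view shows the whole roller: wheel at (162,255), plunger at (407,272), scale hidden behind the fingers. I'll move farther out so the scale is in view.

Request:
arm_command --motion '[{"x":-150,"y":0,"z":0,"rx":0,"ry":0,"rz":0,"hand":1},{"x":-150,"y":0,"z":0,"rx":0,"ry":0,"rz":0,"hand":1},{"x":-150,"y":0,"z":0,"rx":0,"ry":0,"rz":0,"hand":1},{"x":-150,"y":0,"z":0,"rx":0,"ry":0,"rz":0,"hand":1},{"x":-150,"y":0,"z":0,"rx":0,"ry":0,"rz":0,"hand":1}]'

```text
clock: 2.92
tcp_pos: [0.6797, 0.0873, 0.3314]
orientation: [-0.0, 0.114, 0.993, 0.0]
wrist_force: [-0.2, 0.4, 0.5]
finger_gap: -0.0001
```

```bash
python3 - <<'E'
from h import *
p=viewer.read_camera('wrist'); save(p,'w2.png'); R,t=RT(p); print(-R.T@t)
import pickle; pickle.dump(dict(p),open('w2.pkl','wb'))
s=get_state(); print(s['clock'],s['tcp_pos'],s['orientation'],s['wrist_force'],s['joint_pos'])
for q in ['wheel_top','pointer','gauge_mark','lock_top']:
    for k in finder.find_in(p,q)[:2]: print(q,k['score'],k['at'])
E
```

```text
[0.61075494 0.1022147  0.47334809]
2.975 [0.67946934 0.08743692 0.33200501] [7.08076120e-05 1.14310384e-01 9.93445075e-01 1.17280371e-04] [ 0.50792849 -0.68614366 -0.03404875] [1.08428502e-02 5.70775132e-01 6.88210452e-01 1.68806181e+00
 2.15006240e-04 2.39964482e-01]
wheel_top 0.97 [277.3, 142.2]
wheel_top 0.52 [471.0, 139.6]
pointer 0.83 [278.8, 135.7]
pointer 0.56 [372.7, 17.9]
gauge_mark 0.22 [278.1, 136.1]
lock_top 0.97 [415.0, 138.7]
lock_top 0.6 [146.6, 138.0]
```

View pics/w2.png

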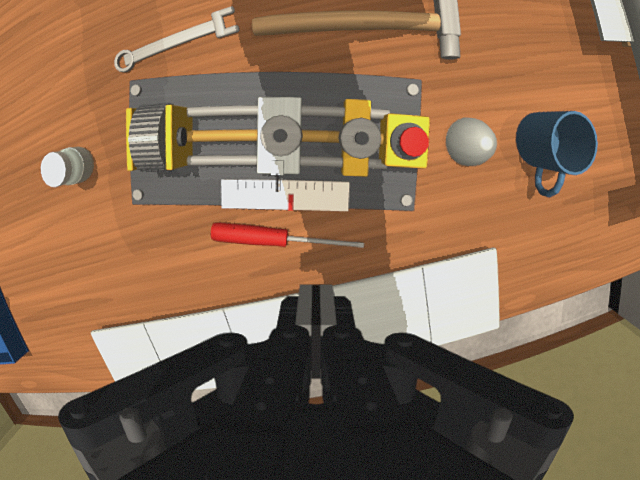

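```bash
python3 - <<'E'
from h import *
im=cv2.imread('pics/w2.png')
cv2.imwrite('pics/w2a.png',cv2.resize(im[60:220,120:280],None,fx=3.75,fy=3.75,interpolation=cv2.INTER_CUBIC))
cv2.imwrite('pics/w2b.png',cv2.resize(im[60:220,270:430],None,fx=3.75,fy=3.75,interpolation=cv2.INTER_CUBIC))
E
```

```text
(no output)
```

View pics/w2a.png

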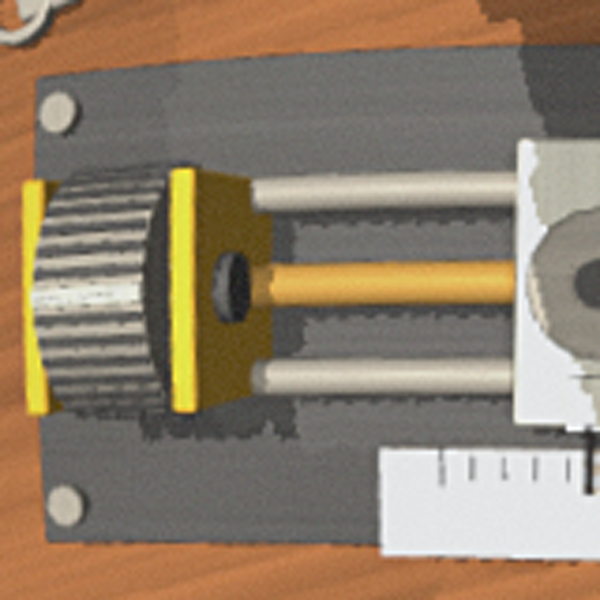

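View pics/w2b.png

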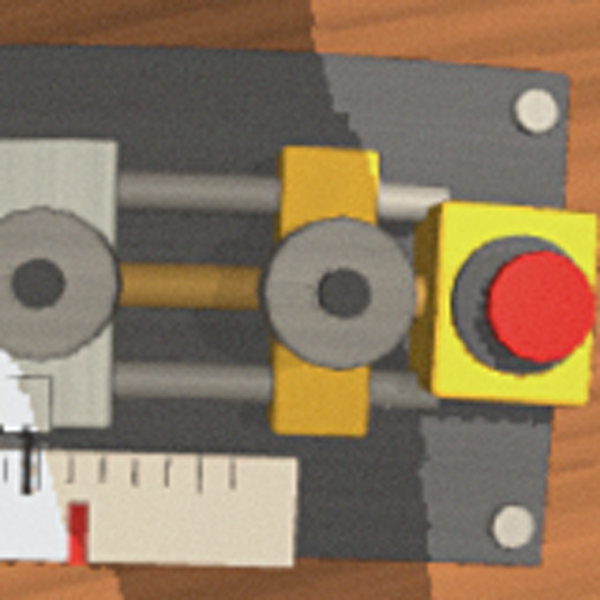

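```bash
cat >> h.py <<'E'
from scipy.optimize import least_squares
def fproj(p,X):
    K=np.array(p['intrinsics'],float)
    return cv2.fisheye.projectPoints(np.array(X,float).reshape(1,1,3),np.array(p['rvec'],float).reshape(3,1),np.array(p['tvec'],float).reshape(3,1),K,np.zeros(4))[0].ravel()
def fat_z(p,u,v,z):
    K=np.array(p['intrinsics'],float); d=cv2.fisheye.undistortPoints(np.array([[[u,v]]],float),K,np.zeros(4)).ravel()
    R,t=RT(p); c=-R.T@t; d=R.T@np.array([d[0],d[1],1]); return c+d*(z-c[2])/d[2]
def W(q,X):
    c,s=np.cos(q[2]),np.sin(q[2]); return np.array([q[0]+c*X[0]-s*X[1],q[1]+s*X[0]+c*X[1],X[2]])
def inv(q,w):
    c,s=np.cos(q[2]),np.sin(q[2]); d=w[:2]-q[:2]; return np.array([c*d[0]+s*d[1],-s*d[0]+c*d[1]])
E
python3 - <<'E'
from h import *
import pickle
p=pickle.load(open('w2.pkl','rb'))
A=lambda c:np.array(c)/3.75+[120,60]; B=lambda c:np.array(c)/3.75+[270,60]
obs=[(A((36,77)),(-.085,-.19,.014)),(A((47,541)),(.085,-.19,.014)),(B((568,75)),(-.085,.19,.014)),(B((541,565)),(.085,.19,.014)),(B((542,306)),(0,.168,.092)),(B((345,292)),(0,.112,.092))]
f=lambda q:np.concatenate([fproj(p,W(q,X))-u for u,X in obs])
q=least_squares(f,[.6,.05,-.25]).x
print(q,f(q).reshape(-1,2).round(1).tolist()); np.save('q.npy',q)
print('wheel',W(q,(0,-.12,.102)),fproj(p,W(q,(0,-.12,.102))),'lock',W(q,(0,.168,.092)))
print('ptr',inv(q,fat_z(p,*B((26,492)),.051)),'mark',inv(q,fat_z(p,*B((78,503)),.052)))
E
```

```text
[ 0.59978657  0.0412808  -0.25372289] [[-2.8, -0.9], [-2.5, -0.1], [-1.4, -3.3], [-1.1, -1.6], [2.9, 2.2], [2.6, 2.7]]
wheel [ 0.56966545 -0.07487736  0.102     ] [144.15812607 141.83376305] lock [0.64195615 0.20390222 0.092     ]
ptr [0.06138749 0.0190309 ] mark [0.06436901 0.03514793]
```

```bash
python3 - <<'E'
from h import *
import pickle
p=pickle.load(open('w2.pkl','rb'))
A=lambda c:np.array(c)/3.75+[120,60]; B=lambda c:np.array(c)/3.75+[270,60]
plate=[(A((36,77)),(-.085,-.19,.014)),(A((47,541)),(.085,-.19,.014)),(B((568,75)),(-.085,.19,.014)),(B((541,565)),(.085,.19,.014))]
ch=[(A((34,180)),A((37,413))),(A((184,168)),A((184,412)))]
mid=np.mean(ch,axis=(0,1))
tall=[(B((542,306)),(0,.168,.092)),(B((345,292)),(0,.112,.092)),(mid,(0,-.12,.088))]
for o in (plate,tall):
    f=lambda q:np.concatenate([fproj(p,W(q,X))-u for u,X in o])
    q=least_squares(f,[.6,.05,-.25]).x
    print(q,f(q).reshape(-1,2).round(1).tolist())
    print('wheel',W(q,(0,-.12,.102)),'lock',W(q,(0,.168,.092)))
    print('ptr',inv(q,fat_z(p,*B((26,492)),.051)),'mark',inv(q,fat_z(p,*B((78,503)),.052)))
    for c in ch: print([inv(q,fat_z(p,*e,.088)).round(4).tolist() for e in c])
# allow free height offset
o=plate+tall
f=lambda q:np.concatenate([fproj(p,W(q,X)+[0,0,q[3]])-u for u,X in o])
q=least_squares(f,[.6,.05,-.25,0]).x; print(q,f(q).reshape(-1,2).round(1).tolist())
f=lambda q:np.concatenate([[q[3]*200,q[4]*200]]+[fproj(dict(p,rvec=np.array(p['rvec']).ravel()+q[3:6],tvec=np.array(p['tvec']).ravel()+q[6:9]),W(q,X))-u for u,X in o]+[q[3:9]*30])
q=least_squares(f,[.6,.05,-.25]+[0]*6).x; print(q,f(q)[2:].round(1))
# plate depth
for u,v in [(200,90),(150,200),(400,200),(400,90)]:
    c=p['z_map'][v,u]; R,t=RT(p); w=fat_z(p,u,v,0); cam=R@w+t; w=R.T@(cam*c/cam[2]-t); print(w)
E
```

```text
[ 0.60241314  0.04345948 -0.25893825] [[-0.8, -0.4], [-1.0, 0.7], [1.0, -0.8], [0.4, 0.7]]
wheel [ 0.57168661 -0.07254001  0.102     ] lock [0.64543027 0.20585876 0.092     ]
ptr [0.05930627 0.01657221] mark [0.06220369 0.03270457]
[[-0.0404, -0.1489], [0.03, -0.1494]]
[[-0.0404, -0.099], [0.0309, -0.0997]]
[ 0.59624839  0.0398302  -0.25861656] [[0.9, -0.1], [0.4, 0.2], [-1.6, -0.0]]
wheel [ 0.56555918 -0.07617917  0.102     ] lock [0.63921327 0.20224331 0.092     ]
ptr [0.06434317 0.02163831] mark [0.06724578 0.03776974]
[[-0.0354, -0.1438], [0.035, -0.1443]]
[[-0.0354, -0.0939], [0.0359, -0.0946]]
[ 0.59916382  0.04133998 -0.2567869  -0.00427944] [[-1.2, -1.4], [-1.4, -1.5], [-2.2, -2.9], [-2.2, -2.3], [1.7, 1.9], [2.0, 2.4], [1.8, 2.2]]
[ 0.60020718  0.03803821 -0.2622985  -0.00378553 -0.00297678  0.0643002
  0.00079876 -0.00588911  0.02286704] [ 1.  -0.3 -0.8 -1.2 -0.9 -2.9 -0.4  0.1  1.   0.9 -0.2  1.3  0.4  1.3
 -0.1 -0.1  1.9  0.  -0.2  0.7]
[ 0.51875961 -0.02426733  0.01511871]
[ 0.63691769 -0.13184369  0.01370209]
[0.71465965 0.18899743 0.01267351]
[0.57780052 0.21695114 0.01395864]
```

Fitting only the raised features gives consistent checks: pointer y comes out at 21.6 mm (nominal 22) and the cheeks at ±36 mm. The plate edge sits about 6 mm off from that fit, so I'll rely on the raised features. The mark is 16.1 mm ahead of the pointer, which is about 2.7 rad or 107 mm of rim. I'll go to 10 mm above the wheel.

Request:
arm_command --motion '[{"x":88,"y":-185,"z":120,"rx":0,"ry":0,"rz":1.7,"hand":1},{"x":88,"y":-185,"z":120,"rx":0,"ry":0,"rz":1.7,"hand":1},{"x":88,"y":-185,"z":120,"rx":0,"ry":0,"rz":1.7,"hand":1},{"x":88,"y":-185,"z":120,"rx":0,"ry":0,"rz":1.7,"hand":1},{"x":88,"y":-185,"z":120,"rx":0,"ry":0,"rz":1.7,"hand":1},{"x":88,"y":-185,"z":170,"rx":0,"ry":0,"rz":1.7,"hand":1},{"x":88,"y":-185,"z":210,"rx":0,"ry":0,"rz":1.7,"hand":1},{"x":88,"y":-185,"z":219,"rx":0,"ry":0,"rz":1.7,"hand":1},{"x":88,"y":-185,"z":219,"rx":0,"ry":0,"rz":1.7,"hand":1}]'

```text
clock: 4.3
tcp_pos: [0.5534, -0.0728, 0.1132]
orientation: [0.0, 0.129, 0.992, 0.0]
wrist_force: [-0.1, 0.4, 0.2]
finger_gap: 0.0
```

```bash
python3 - <<'E'
from h import *
p=viewer.read_camera('wrist'); save(p,'w3.png'); p2=viewer.read_camera('scene'); save(p2,'s3.png')
s=get_state(); print(s['clock'],s['tcp_pos'],s['orientation'],s['wrist_force'])
im=p2['image'][180:300,240:400,::-1]; cv2.imwrite('pics/s3c.png',cv2.resize(im,None,fx=4.5,fy=4.5))
print(inv([.59625,.03983,-.25862],s['tcp_pos']))
E
```

```text
4.4 [ 0.55432458 -0.07329276  0.11438403] [ 1.73405103e-03  1.29095211e-01  9.91630670e-01 -1.81392408e-04] [ 0.19966659 -0.04433239 -0.38473408]
[-0.01160037 -0.12008302]
```

View pics/w3.png

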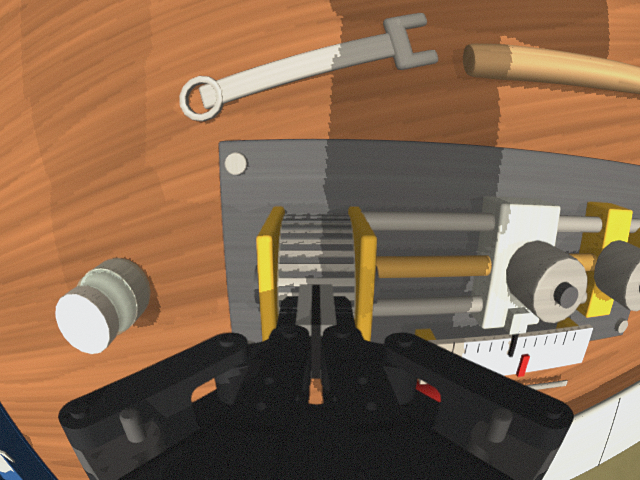

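View pics/s3c.png

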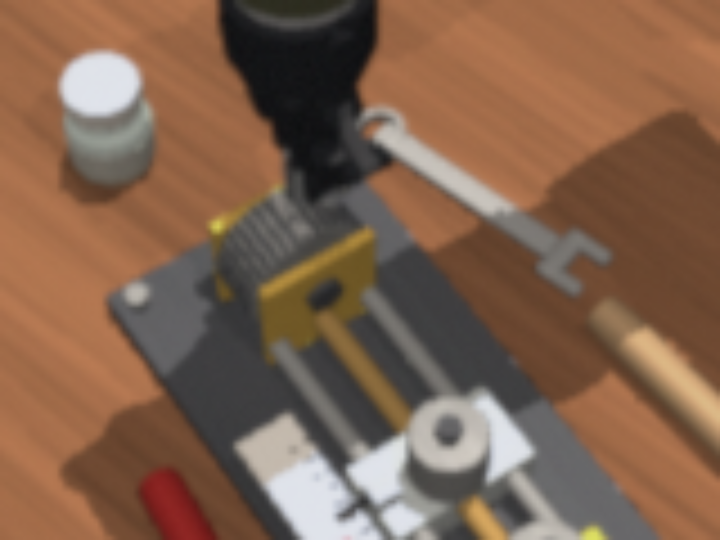

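The closed fingertips are centred between the cheeks, 10 mm above the rim. The pointer (513,345) and red mark (523,365) both show from here. Now I'll lower to contact.

Request:
arm_command --motion '[{"x":3,"y":0,"z":8,"rx":0,"ry":0,"rz":0,"hand":1},{"x":3,"y":0,"z":11,"rx":0,"ry":0,"rz":0,"hand":1},{"x":3,"y":0,"z":12,"rx":0,"ry":0,"rz":0,"hand":1},{"x":3,"y":0,"z":12,"rx":0,"ry":0,"rz":0,"hand":1}]'

```text
clock: 4.9
tcp_pos: [0.5496, -0.0724, 0.1006]
orientation: [-0.0, 0.129, 0.992, 0.0]
wrist_force: [-2.1, 1.4, 3.4]
finger_gap: -0.0002
```

Request:
arm_command --motion '[{"x":0,"y":0,"z":1,"rx":0,"ry":0,"rz":0,"hand":1},{"x":0,"y":0,"z":1,"rx":0,"ry":0,"rz":0,"hand":1}]'

```text
clock: 5.15
tcp_pos: [0.5498, -0.0725, 0.1003]
orientation: [0.0, 0.129, 0.992, -0.0]
wrist_force: [-3.1, 1.7, 8.2]
finger_gap: -0.0003
```

Request:
arm_command --motion '[{"x":-2,"y":0,"z":0.5,"rx":0,"ry":0,"rz":0,"hand":1},{"x":-6,"y":0,"z":0.5,"rx":0,"ry":0,"rz":0,"hand":1},{"x":-10,"y":0,"z":0.5,"rx":0,"ry":0,"rz":0,"hand":1},{"x":-14,"y":0,"z":0.5,"rx":0,"ry":0,"rz":0,"hand":1},{"x":-18,"y":0,"z":0.5,"rx":0,"ry":0,"rz":0,"hand":1},{"x":-22,"y":0,"z":0.5,"rx":0,"ry":0,"rz":0,"hand":1},{"x":-26,"y":0,"z":0.5,"rx":0,"ry":0,"rz":0,"hand":1},{"x":-29,"y":0,"z":0.5,"rx":0,"ry":0,"rz":0,"hand":1},{"x":-31,"y":0,"z":0.5,"rx":0,"ry":0,"rz":0,"hand":1},{"x":-31,"y":0,"z":0.5,"rx":0,"ry":0,"rz":0,"hand":1}]'

```text
clock: 6.4
tcp_pos: [0.5815, -0.0809, 0.1003]
orientation: [0.002, 0.129, 0.992, -0.0]
wrist_force: [0.6, 0.0, 6.4]
finger_gap: 0.0001
```

```bash
python3 - <<'E'
from h import *
p=viewer.read_camera('wrist'); save(p,'w4.png')
s=get_state(); print(s['clock'],s['tcp_pos'],s['wrist_force'],inv([.59625,.03983,-.25862],s['tcp_pos']))
im=p['image'][200:400,380:640,::-1]; cv2.imwrite('pics/w4c.png',cv2.resize(im,None,fx=3,fy=3))
E
```

```text
6.45 [ 0.58148175 -0.08092444  0.10025801] [1.07118455 1.32102667 6.02534029] [ 0.01660544 -0.12051554]
```

View pics/w4.png

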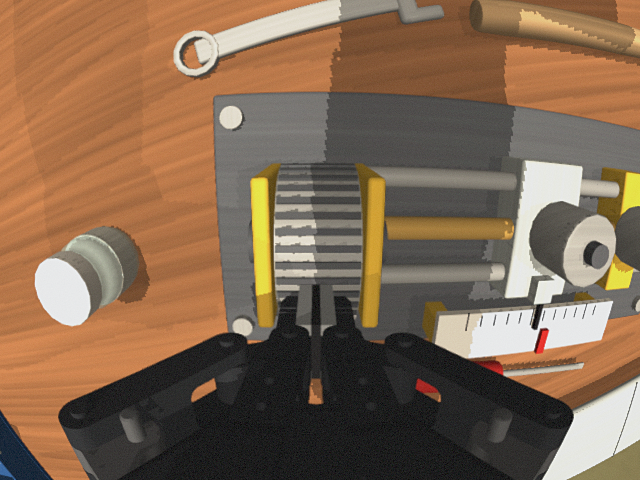

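The stroke turned the wheel and the pointer moved toward the mark. Now lift, go back and press again.

Request:
arm_command --motion '[{"x":0,"y":0,"z":-10,"rx":0,"ry":0,"rz":0,"hand":1},{"x":0,"y":0,"z":-10,"rx":0,"ry":0,"rz":0,"hand":1},{"x":33,"y":0,"z":-10,"rx":0,"ry":0,"rz":0,"hand":1},{"x":33,"y":0,"z":-10,"rx":0,"ry":0,"rz":0,"hand":1},{"x":33,"y":0,"z":-4,"rx":0,"ry":0,"rz":0,"hand":1},{"x":33,"y":0,"z":-1,"rx":0,"ry":0,"rz":0,"hand":1},{"x":33,"y":0,"z":0,"rx":0,"ry":0,"rz":0,"hand":1},{"x":33,"y":0,"z":0.3,"rx":0,"ry":0,"rz":0,"hand":1}]'

```text
clock: 7.45
tcp_pos: [0.5487, -0.0723, 0.1002]
orientation: [0.001, 0.129, 0.992, -0.0]
wrist_force: [-5.5, 1.8, 14.8]
finger_gap: -0.0001
```

Request:
arm_command --motion '[{"x":-2,"y":0,"z":0,"rx":0,"ry":0,"rz":0,"hand":1},{"x":-6,"y":0,"z":0,"rx":0,"ry":0,"rz":0,"hand":1},{"x":-10,"y":0,"z":0,"rx":0,"ry":0,"rz":0,"hand":1},{"x":-14,"y":0,"z":0,"rx":0,"ry":0,"rz":0,"hand":1},{"x":-18,"y":0,"z":0,"rx":0,"ry":0,"rz":0,"hand":1},{"x":-22,"y":0,"z":0,"rx":0,"ry":0,"rz":0,"hand":1},{"x":-26,"y":0,"z":0,"rx":0,"ry":0,"rz":0,"hand":1},{"x":-30,"y":0,"z":0,"rx":0,"ry":0,"rz":0,"hand":1},{"x":-33,"y":0,"z":0,"rx":0,"ry":0,"rz":0,"hand":1},{"x":-33,"y":0,"z":0,"rx":0,"ry":0,"rz":0,"hand":1}]'

```text
clock: 8.7
tcp_pos: [0.5825, -0.0813, 0.1001]
orientation: [0.003, 0.129, 0.992, -0.0]
wrist_force: [1.3, 0.0, 7.7]
finger_gap: -0.0001
```

```bash
python3 - <<'E'
from h import *
p=viewer.read_camera('wrist'); save(p,'w5.png')
import pickle; pickle.dump(dict(p),open('w5.pkl','wb'))
s=get_state(); print(s['clock'],s['tcp_pos'],s['wrist_force'],inv([.59625,.03983,-.25862],s['tcp_pos']))
im=p['image'][240:390,420:640,::-1]; cv2.imwrite('pics/w5c.png',cv2.resize(im,None,fx=3.5,fy=3.5,interpolation=cv2.INTER_CUBIC))
E
```

```text
8.75 [ 0.58255518 -0.08124571  0.10014667] [ 0.77431951 -0.39056105  7.78541436] [ 0.01772533 -0.1205516 ]
```

View pics/w5c.png

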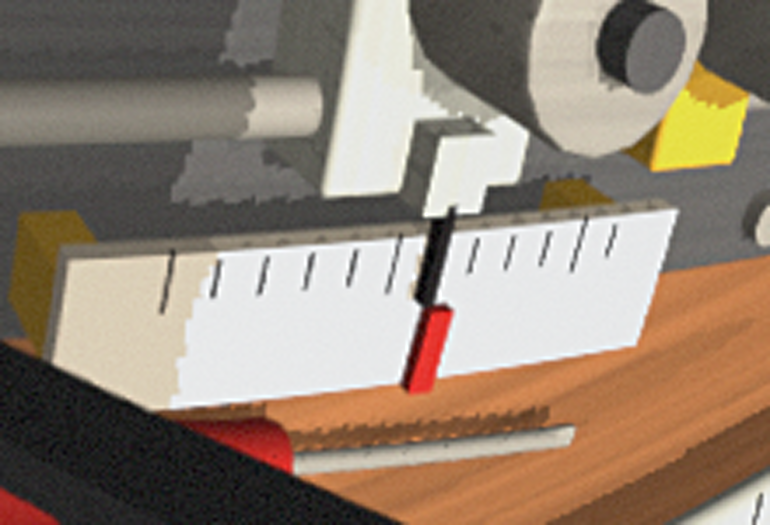

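```bash
python3 - <<'E'
from h import *
import pickle
p=pickle.load(open('w5.pkl','rb')); q=[.59625,.03983,-.25862]
C=lambda c:np.array(c)/3.5+[420,240]
for n,c,z in [('ptip L',(418,302),.051),('ptip R',(437,304),.051),('markL',(427,307),.052),('markR',(453,309),.052),('pbase',(443,215),.051),('markfarL',(405,389),.052),('markfarR',(434,389),.052)]:
    print(n,(inv(q,fat_z(p,*C(c),z))*1000).round(1))
E
```

```text
ptip L [64.8 30.5]
ptip R [65.8 35.6]
markL [65.6 32.4]
markR [66.8 39.4]
pbase [46.1 31.3]
markfarL [84.7 32.7]
markfarR [85.7 40.6]
```

Request:
arm_command --motion '[{"x":0,"y":0,"z":-10,"rx":0,"ry":0,"rz":0,"hand":1},{"x":0,"y":0,"z":-10,"rx":0,"ry":0,"rz":0,"hand":1},{"x":30,"y":0,"z":-10,"rx":0,"ry":0,"rz":0,"hand":1},{"x":30,"y":0,"z":-10,"rx":0,"ry":0,"rz":0,"hand":1},{"x":30,"y":0,"z":-4,"rx":0,"ry":0,"rz":0,"hand":1},{"x":30,"y":0,"z":-1,"rx":0,"ry":0,"rz":0,"hand":1},{"x":30,"y":0,"z":-0.3,"rx":0,"ry":0,"rz":0,"hand":1},{"x":30,"y":0,"z":-0.3,"rx":0,"ry":0,"rz":0,"hand":1}]'

```text
clock: 9.75
tcp_pos: [0.552, -0.0731, 0.1009]
orientation: [0.001, 0.129, 0.992, -0.0]
wrist_force: [-4.7, 0.5, 15.5]
finger_gap: 0.0001
```

Request:
arm_command --motion '[{"x":-2,"y":0,"z":0,"rx":0,"ry":0,"rz":0,"hand":1},{"x":-5,"y":0,"z":0,"rx":0,"ry":0,"rz":0,"hand":1},{"x":-9,"y":0,"z":0,"rx":0,"ry":0,"rz":0,"hand":1},{"x":-13,"y":0,"z":0,"rx":0,"ry":0,"rz":0,"hand":1},{"x":-17,"y":0,"z":0,"rx":0,"ry":0,"rz":0,"hand":1},{"x":-21,"y":0,"z":0,"rx":0,"ry":0,"rz":0,"hand":1},{"x":-24,"y":0,"z":0,"rx":0,"ry":0,"rz":0,"hand":1},{"x":-26,"y":0,"z":0,"rx":0,"ry":0,"rz":0,"hand":1},{"x":-26,"y":0,"z":0,"rx":0,"ry":0,"rz":0,"hand":1},{"x":-26,"y":0,"z":0,"rx":0,"ry":0,"rz":0,"hand":1}]'

```text
clock: 11.0
tcp_pos: [0.5792, -0.0804, 0.1012]
orientation: [0.003, 0.129, 0.992, -0.0]
wrist_force: [1.7, 0.9, 12.1]
finger_gap: -0.0001
```

Request:
arm_command --motion '[{"x":0,"y":0,"z":-30,"rx":0,"ry":0,"rz":0,"hand":1},{"x":0,"y":0,"z":-80,"rx":0,"ry":0,"rz":0,"hand":1},{"x":-120,"y":100,"z":-100,"rx":0,"ry":0,"rz":0,"hand":1},{"x":-120,"y":100,"z":-100,"rx":0,"ry":0,"rz":0,"hand":1},{"x":-120,"y":100,"z":-100,"rx":0,"ry":0,"rz":0,"hand":1},{"x":-120,"y":100,"z":-100,"rx":0,"ry":0,"rz":0,"hand":1},{"x":-120,"y":100,"z":-100,"rx":0,"ry":0,"rz":0,"hand":1}]'

```text
clock: 11.88
tcp_pos: [0.7172, -0.0137, 0.1976]
orientation: [-0.001, 0.129, 0.992, -0.0]
wrist_force: [0.6, 0.3, -0.8]
finger_gap: -0.0001
```

```bash
python3 - <<'E'
from h import *
p=viewer.read_camera('wrist'); save(p,'w6.png')
import pickle; pickle.dump(dict(p),open('w6.pkl','wb'))
s=get_state(); print(s['clock'],s['tcp_pos'],s['wrist_force'],inv([.59625,.03983,-.25862],s['tcp_pos']))
q=[.59625,.03983,-.25862]; c=fproj(p,W(q,(.065,.035,.051))).astype(int); o=c-[50,38]; print(o)
im=p['image'][max(o[1],0):o[1]+75,o[0]:o[0]+100,::-1]; cv2.imwrite('pics/w6c.png',cv2.resize(im,None,fx=8,fy=8,interpolation=cv2.INTER_CUBIC))
E
```

```text
11.925 [ 0.71681357 -0.01401067  0.19807802] [ 0.01076911 -0.23640351  0.4580884 ] [ 0.13032366 -0.0212164 ]
[338 104]
```

View pics/w6.png

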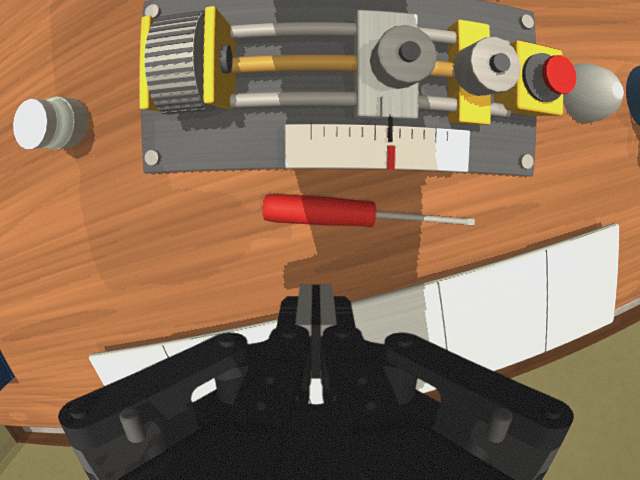

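View pics/w6c.png

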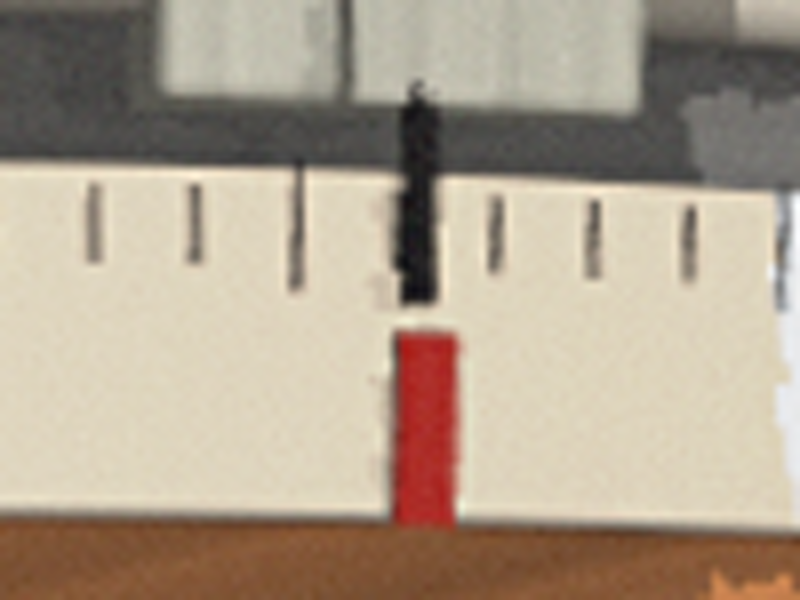

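The pointer (crop x≈418) lies inside the red mark (396–458, centre 427), about 0.9 mm off centre and wholly within its width. Next is the plunger, and I'll re-measure it from this view first.

```bash
python3 - <<'E'
from h import *
import pickle
p=pickle.load(open('w6.pkl','rb'))
im=cv2.cvtColor(p['image'],cv2.COLOR_RGB2HSV); m=((im[...,0]<6)|(im[...,0]>174))&(im[...,1]>190)&(im[...,2]>150)
m[:, :530]=0; m[110:]=0; v,u=np.nonzero(m); print(len(u),u.min(),u.max(),v.min(),v.max())
w=fat_z(p,(u.min()+u.max())/2,(v.min()+v.max())/2,.090);print(w)
R=cv2.Rodrigues
s=get_state(); t=s['tcp_pos']; qd=s['orientation']; ph=2*np.arctan2(qd[2],qd[1]); X=np.array([np.cos(ph),np.sin(ph)]);Y=np.array([np.sin(ph),-np.cos(ph)])
for tgt in (w[:2],np.array([.6392,.2022])):
    d=tgt-t[:2]; print(X@d*1000,Y@d*1000,t[2])
E
```

```text
833 547 575 56 92
[0.63912838 0.20150082 0.09      ]
130.46557910967576 188.30539505517947 0.19807801576102305
130.57607011098554 188.99949774291886 0.19807801576102305
```

Request:
arm_command --motion '[{"x":130,"y":189,"z":0,"rx":0,"ry":0,"rz":0,"hand":1},{"x":130,"y":189,"z":0,"rx":0,"ry":0,"rz":0,"hand":1},{"x":130,"y":189,"z":0,"rx":0,"ry":0,"rz":0,"hand":1},{"x":130,"y":189,"z":0,"rx":0,"ry":0,"rz":0,"hand":1},{"x":130,"y":189,"z":0,"rx":0,"ry":0,"rz":0,"hand":1},{"x":130,"y":189,"z":0,"rx":0,"ry":0,"rz":0,"hand":1},{"x":130,"y":189,"z":40,"rx":0,"ry":0,"rz":0,"hand":1},{"x":130,"y":189,"z":80,"rx":0,"ry":0,"rz":0,"hand":1},{"x":130,"y":189,"z":90,"rx":0,"ry":0,"rz":0,"hand":1},{"x":130,"y":189,"z":90,"rx":0,"ry":0,"rz":0,"hand":1}]'

```text
clock: 13.18
tcp_pos: [0.6405, 0.2011, 0.1087]
orientation: [-0.0, 0.13, 0.991, -0.0]
wrist_force: [-0.5, 0.6, 0.8]
finger_gap: -0.0001
```

```bash
python3 - <<'E'
from h import *
p=viewer.read_camera('wrist'); save(p,'w7.png')
s=get_state(); print(s['clock'],s['tcp_pos'],s['wrist_force'])
E
```

```text
13.225 [0.64125096 0.2016118  0.10995935] [-0.60818517  0.48926559  0.84116784]
```

View pics/w7.png

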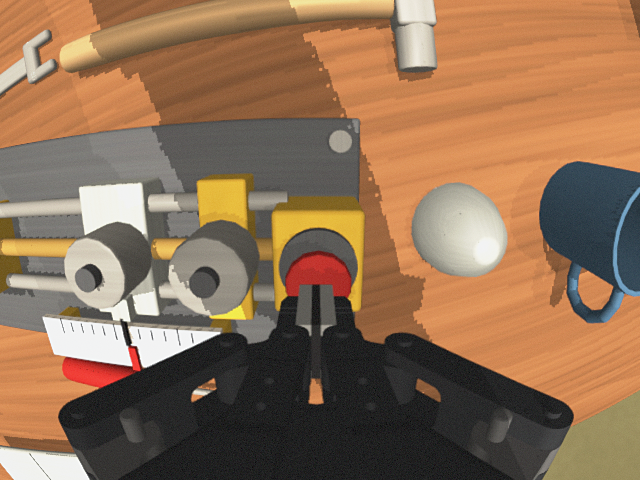

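The fingertips sit centred over the red cap (318,275). Pressing straight down.

Request:
arm_command --motion '[{"x":1,"y":0,"z":12,"rx":0,"ry":0,"rz":0,"hand":1},{"x":1,"y":0,"z":18,"rx":0,"ry":0,"rz":0,"hand":1},{"x":1,"y":0,"z":22,"rx":0,"ry":0,"rz":0,"hand":1},{"x":1,"y":0,"z":26,"rx":0,"ry":0,"rz":0,"hand":1},{"x":1,"y":0,"z":29,"rx":0,"ry":0,"rz":0,"hand":1},{"x":1,"y":0,"z":31,"rx":0,"ry":0,"rz":0,"hand":1},{"x":1,"y":0,"z":32,"rx":0,"ry":0,"rz":0,"hand":1},{"x":1,"y":0,"z":32,"rx":0,"ry":0,"rz":0,"hand":1}]'

```text
clock: 14.22
tcp_pos: [0.6398, 0.2029, 0.08]
orientation: [0.001, 0.129, 0.992, 0.0]
wrist_force: [-5.4, -1.9, 16.8]
finger_gap: 0.0001
```

The force is 16.8 N at z = 0.080 against 4 N of friction, so the plunger looks to be at its stop. I'll press slightly more to confirm, then draw clear.

Request:
arm_command --motion '[{"x":0,"y":0,"z":1.5,"rx":0,"ry":0,"rz":0,"hand":1},{"x":0,"y":0,"z":1.5,"rx":0,"ry":0,"rz":0,"hand":1}]'

```text
clock: 14.48
tcp_pos: [0.6398, 0.2029, 0.0799]
orientation: [0.002, 0.129, 0.992, 0.0]
wrist_force: [-8.0, -3.2, 23.5]
finger_gap: -0.0001
```

Request:
arm_command --motion '[{"x":0,"y":0,"z":-30,"rx":0,"ry":0,"rz":0,"hand":1},{"x":0,"y":0,"z":-80,"rx":0,"ry":0,"rz":0,"hand":1},{"x":-60,"y":-120,"z":-140,"rx":0,"ry":0,"rz":0,"hand":1},{"x":-60,"y":-120,"z":-140,"rx":0,"ry":0,"rz":0,"hand":1},{"x":-60,"y":-120,"z":-140,"rx":0,"ry":0,"rz":0,"hand":1},{"x":-60,"y":-120,"z":-140,"rx":0,"ry":0,"rz":0,"hand":1},{"x":-60,"y":-120,"z":-140,"rx":0,"ry":0,"rz":0,"hand":1}]'

```text
clock: 15.35
tcp_pos: [0.6657, 0.0726, 0.2139]
orientation: [-0.001, 0.129, 0.992, 0.0]
wrist_force: [0.1, 0.3, 0.1]
finger_gap: -0.0001
```

```bash
python3 - <<'E'
from h import *
p=viewer.read_camera('wrist'); save(p,'w8.png')
s=get_state(); print(s['clock'],s['tcp_pos'],s['wrist_force'],inv([.59625,.03983,-.25862],s['tcp_pos']))
q=[.59625,.03983,-.25862]; c=fproj(p,W(q,(.065,.035,.051))).astype(int); o=c-[50,38]; print(o)
im=p['image'][max(o[1],0):o[1]+75,o[0]:o[0]+100,::-1]; cv2.imwrite('pics/w8c.png',cv2.resize(im,None,fx=8,fy=8,interpolation=cv2.INTER_CUBIC))
E
```

```text
15.4 [0.66560207 0.0729047  0.21386207] [-0.05040587  0.04486468 -0.66387834] [0.05858694 0.04971132]
[249 188]
```

View pics/w8.png

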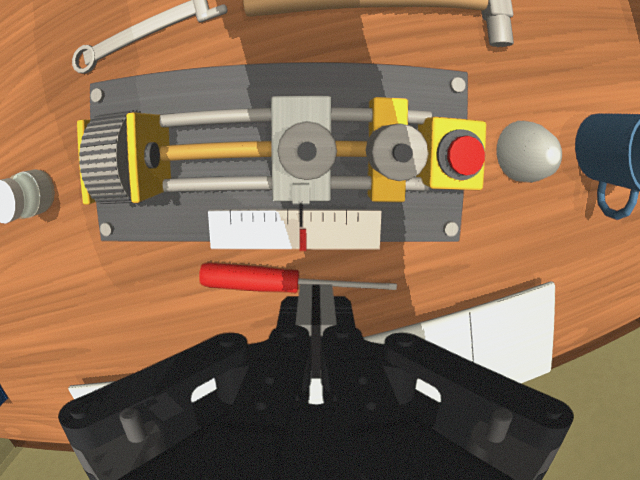

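View pics/w8c.png

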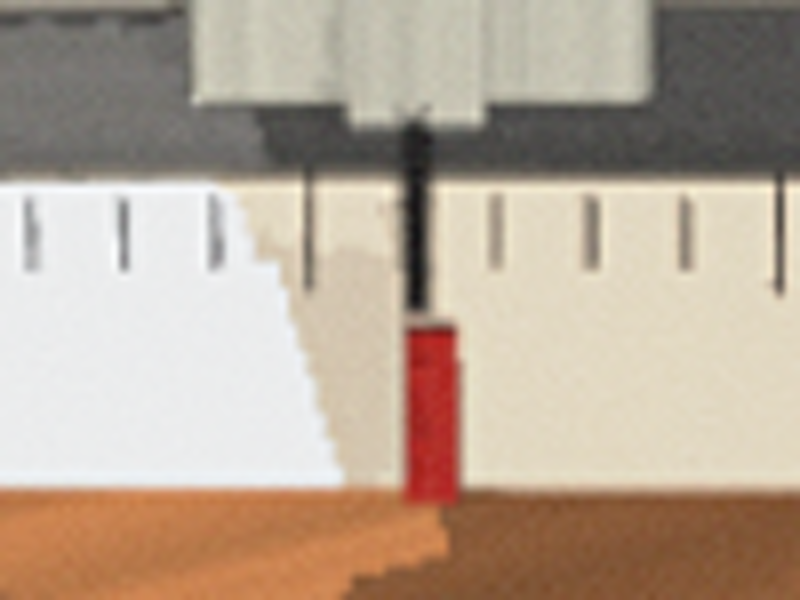

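The plunger stands down (press stopped at z = 0.080 with 23 N). The pointer is still within the red mark's ±3 mm, the bystanders are where they were, and the arm is clear. Handing in.

```bash
python3 -c "
from workcell import hand_in
print(hand_in())"
```

```text
the job is handed in; nothing more can be done
None
```

I rolled the wheel with the shut fingertips until the pointer stood at the red mark. I then pressed the lock plunger down, drew clear and handed the job in at about 15 s. No verdict was reported.

- **Wheel:** It took three strokes of 31, 33 and 26 mm, pressing with about 6 to 15 N. The carriage moved about 14 mm, and nothing touched it or the red mark directly.
- **Pointer:** The two closing pictures disagree slightly. Before the lock press the pointer's centre read 0.9 mm short of the mark's centre. Afterwards it read about 1.7 mm short, with the pointer's left edge about at the mark's edge. Both are inside the 3 mm limit. I left it there because rolling again after the press would have broken the order asked.
- **Plunger:** It stopped at z = 0.080 m, which is its full 12 mm of travel. Pushing harder (16.8 N, then 23.5 N) did not move it further, and the last picture shows the cap still down.
- **Surroundings:** The things visible in the last view looked unmoved. The jar was cut off at the picture's edge and the orange box was out of view, but the arm never went near the box.
- **Position check that disagreed:** The base plate's edges gave a roller position about 6 mm off the one from the wheel cheeks, roll and plunger. I used the raised parts, and contact at the wheel and plunger agreed with them.

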